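# Turn the drying sign of the painted plate

### The arm

A 7-joint arm with a two-finger parallel gripper is mounted at the origin on the work surface. World frame = base frame: x ahead of the robot, y to its left, z up, the work surface at z = 0. Lengths are in m, angles in rad, forces in N, time in s.
With the tool pointing down it reaches from about 0.4 to 0.85 m from the base axis. Payload 10.4 kg.
Tool frame: the origin (TCP) lies at the very end of the fingers, on their centre line; the grasp point (between the pads) lies 19 mm behind it (manip.grip_depth is the distance from the TCP to the grasp point, in m); z points along the fingers, y is the direction in which the jaws open and shut (so a half turn about z gives the same grasp; the last joint's range is limited). The gripper opens to 85 mm and grips with 20 to 120 N. Pads are 22 mm wide; open, the fingers measure 114 mm over their backs; the gripper's body (76 mm by 85 mm) begins 54 mm behind the grasp point. The pads swing forward as they close: fully open they stand 13 mm farther back than shut.
Start: joints at [1.326, 0.332, -0.065, 1.46, 0.022, 1.35, -0.088], TCP at [0.138, -0.61, 0.231] pointing down, gripper open.
Joint ranges: [-2.6, 2.6], [-0.5, 2.12], [-1.47, 1.34], [0.16, 2.42], [-1.27, 4.41], [0.06, 2.06], [-2.6, 2.6]. Speed limits (rad/s): [2.22, 2.22, 2.79, 2.79, 3.14, 3.14, 3.14].

### API

Orientations are given as a unit quaternion [x, y, z, w].
In Python, from workcell import manip gives the robot as it stands.
- The arm moves only by the tool step_arm, never from a script. Its argument "motion" is a list of rows, each a list of 6 numbers: the shift along the tool's x, y, z in mm, then the turn, a rotation vector about the tool's x, y, z in degrees. A call has 1 to 20 rows; each row shifts and turns the pose as measured when the row begins, along the tool's axes as they then stand; what a row does not reach is not made up. A row lasts 1/8 s, in which the tool goes at most 62.5 mm and 10.7 degrees, less where a joint would pass 70% of its speed; a pose out of reach is approached as far as the arm can. A call with a gripper value outside its range is refused whole. "jaw" is the finger opening in mm, from 0 to 85.4, set as the call begins (left out, the last holds). The fingers move at their own pace and stop on an object; "force" is the grip in N (left out, the last holds). Time passes only in rows, so rows that do not move let the fingers close. It gives the time, the measured TCP pose, the force and the opening at its end, in the units of the state.
- manip.get_obs(): the state, without advancing time (a new reading comes with each control period).
- manip.camera(name): name is "scene" or "top" or "wrist"; returns the picture (480x640x3 uint8, blue, green, red); there is no depth.
- manip.camera_info(name): a dict with "camera_matrix" (3x3 intrinsics, pixels), "R" (3x3) and "t" (3): a world point X has camera coordinates R X + t. Camera axes: x right, y down, z forward; pixel columns grow to the right and rows downward; lengths in m; the calibration is good to about 2 mm. A picture is of the moment at which its call begins: read the wrist's pose just before it. camera_info takes no time and is no camera call; for the wrist camera it gives the pose at the moment of the call.
- manip.hand_in(): hands the job in, once; it reports no verdict.
The state is a dict: "clock": time; "joint_pos": joint angles; "joint_velocities": joint speeds; "tau": joint torques, N m; "position": TCP position; "ee_rot": TCP orientation; "ft_force": force on the tool from outside, world axes, zero at the start; "torque": the same for the moment, N m; "grip_width": opening from 0.0 (shut) to 1.0 (fully open).
Only numpy, scipy, OpenCV 4.12 (cv2) and the standard library are available. Lean on these libraries where they do the work, as an engineer would, in place of code of your own. Each camera call takes 0.05 s, during which the arm holds its last target.

### The job

The little plate painted with coloured dots is dry now. Spin the two-sided sign on its wooden drying board half a turn, so that the teal face looks squarely out over the board's front edge (the one with the brass strip) where the orange face looks now. Do not shift the plate, and leave the sign on the mug's board as it is.

Things in the scene. Friction and masses are not known exactly. Their poses are not given: they have to be found in the camera images.
- plate_board: Fixed wooden board 170 (x) x 290 (y) x 12 mm with the dotted plate and its sign. Origin: centre of its underside, on the table; z up. Front: its -x side (towards the robot), yellow brass strip (14 mm) along the edge. The sign's upright pivot is at (0, +70 mm); its panel is 110 wide, 70 high, 16 mm thick, centred on the pivot, 76 to 146 mm above the table, with a 5 mm brass stub on top.
- plate_sign (a joint): Angle (rad) of the sign to turn, + counter-clockwise from above. At 0 the panel lies along the board's y and its orange face (white disc) looks to the front; at +pi or -pi the teal face (three white dots) does. Both colours show on its top edge. Starts within 0.6 of 0, turns either way to stops at +-3.9; light friction (0.04 N m, 1 N at 40 mm) holds it where it is left.
- plate: Loose white china plate, 128 mm across and 14 mm high, painted with yellow, orange and blue dots, lying on plate_board beside the sign. Origin: centre of its underside, 12 mm above the table.
- mug_sign_edge (a point): Top of one upright edge of the other, look-alike sign, 55 mm from its pivot, 146 mm above the table. That sign stands on a second board like the first, with a blue mug (85 mm high) instead of the plate, and must not be turned.

How it is judged:
At the end, for the whole second after the job is handed in: The sign on the plate's board shows its teal face to the board's front, square to it within 15 degrees (joint within 0.26 of +pi or -pi), and is at rest; the plate lies within 15 mm of where it lay, and the other sign's edge within 12 mm of where it was ((value of joint plate_sign between 2.88 and 3.4 rad or value of joint plate_sign between -3.4 and -2.88 rad) and velocity of joint plate_sign between -0.05 and 0.05 rad/s and distance of plate from where it was at the start of the episode below 0.015 m and distance of mug_sign_edge from where it was at the start of the episode below 0.012 m); the robot touches nothing.
It fails at once if the painted plate is shifted by more than 15 mm (distance of plate from where it was at the start of the episode above 0.015 m).
It fails at once if the sign on the mug's board is turned (its edge moves more than 12 mm) (distance of mug_sign_edge from where it was at the start of the episode above 0.012 m).
It also fails if it takes over 35 s, if anything falls off the work surface, if the arm or the gripper's body presses on something with over 40 N, if the wrist force passes 120 N, or if a joint passes its speed limit or range.

## Working session

There is one attempt and no reset: what is moved stays moved. The work goes in short steps, Python scripts to look and compute and a tool call to move; the robot and the scene stay as the last step left them, time stands still between calls to the robot, and variables do not carry over. Pictures are saved under pics/ and viewed, and the job is handed in when it is done.

Besides the shell and the picture viewer there is one more tool, called after "Emit:" as name(argument=value, ...), one argument or row to a line, values as JSON. step_arm: Moves the arm, as the interface text tells. Its arguments: {"type":"object","properties":{"motion":{"type":"array"},"jaw":{"type":"number"},"force":{"type":"number"}},"required":["motion"]}

```bash
mkdir -p pics
python3 - <<'E'
from workcell import manip
import cv2,numpy as np
for n in("scene","top"):
    cv2.imwrite(f"pics/{n}0.png",manip.camera(n))
    i=manip.camera_info(n);print(n,{k:np.round(v,4).tolist() for k,v in i.items() if k in("camera_matrix","R","t")})
o=manip.get_obs();print({k:np.round(v,3).tolist() for k,v in o.items()})
E
```

```text
scene {'camera_matrix': [[523.6485, 0.0, 321.0586], [0.0, 523.6485, 241.0636], [0.0, 0.0, 1.0]], 'R': [[0.5357, 0.8443, -0.0141], [0.5328, -0.351, -0.77], [-0.6551, 0.405, -0.6379]], 't': [-0.2937, -0.1788, 1.3938]}
top {'camera_matrix': [[465.0736, 0.0, 316.7337], [0.0, 465.0736, 237.8227], [0.0, 0.0, 1.0]], 'R': [[0.0292, -0.9995, -0.0094], [-0.9992, -0.0289, -0.0272], [0.0269, 0.0102, -0.9996]], 't': [0.0257, 0.5234, 1.1094]}
{'clock': 0.1, 'joint_pos': [1.326, 0.333, -0.065, 1.461, 0.022, 1.35, -0.088], 'joint_velocities': [0.0, -0.001, 0.0, -0.004, 0.001, -0.001, -0.001], 'tau': [0.002, -62.675, 0.05, -39.243, 0.016, 0.007, 0.0], 'position': [0.137, -0.609, 0.231], 'ee_rot': [0.994, 0.111, -0.0, -0.001], 'ft_force': [0.481, -0.761, 0.384], 'torque': [-0.0, 0.053, -0.009], 'grip_width': 1.002}
```

View pics/scene0.png

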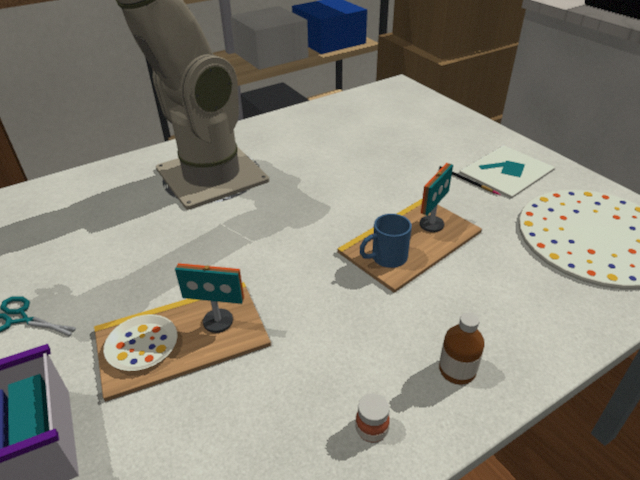

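View pics/top0.png

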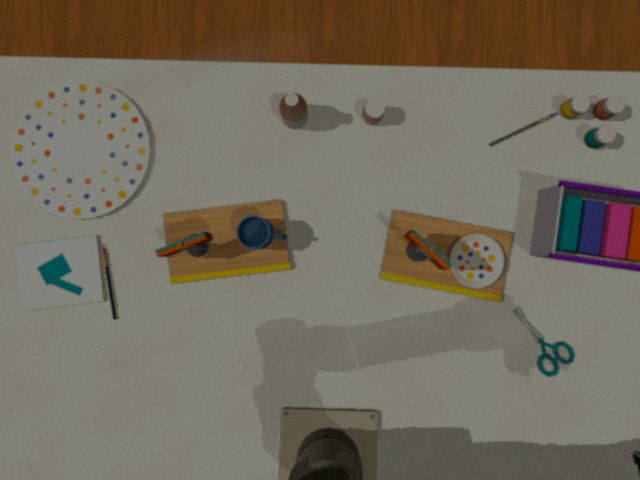

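The scene shows the plate board in front (plate at 140,343, sign at 210,283). In the top view the plate is at (478,260), its sign at (430,250) and the mug board is on the left. Next I measure from the top view.

```bash
cat > h.py <<'E'
from workcell import manip
import cv2,numpy as np
def ray(n,p,z):
    i=manip.camera_info(n);K=np.array(i["camera_matrix"]);R=np.array(i["R"]);t=np.array(i["t"])
    C=-R.T@t;d=R.T@np.linalg.inv(K)@np.array([p[0],p[1],1.]);return C+d*(z-C[2])/d[2]
def proj(n,X):
    i=manip.camera_info(n);q=np.array(i["camera_matrix"])@(np.array(i["R"])@X+np.array(i["t"]));return q[:2]/q[2]
E
python3 - <<'E'
from h import *
im=cv2.imread("pics/top0.png");hsv=cv2.cvtColor(im,cv2.COLOR_BGR2HSV)
def m(lo,hi):
    k=cv2.inRange(hsv,lo,hi);r=np.zeros_like(k);r[200:310,370:530]=k[200:310,370:530];return r
y=m((22,150,100),(32,255,255));y[:270]=0
b=m((8,70,40),(35,255,255))
for nm,k in(("strip",y),("board",b)):
    c=max(cv2.findContours(k,0,2)[0],key=cv2.contourArea)
    bx=cv2.boxPoints(cv2.minAreaRect(c));print(nm,bx.round(1).tolist())
    print(np.array([ray("top",p,.012)[:2] for p in bx]).round(4).tolist())
cv2.imwrite("pics/z.png",cv2.resize(im[195:310,370:525],None,fx=5,fy=5,interpolation=cv2.INTER_CUBIC))
im=cv2.imread("pics/scene0.png")
cv2.imwrite("pics/z2.png",cv2.resize(im[250:400,85:285],None,fx=4,fy=4,interpolation=cv2.INTER_CUBIC))
E
```

```text
strip [[380.0, 278.1000061035156], [381.29998779296875, 271.6000061035156], [501.0, 294.79998779296875], [499.79998779296875, 301.20001220703125]]
[[0.4308, -0.1127], [0.4462, -0.1153], [0.3997, -0.4004], [0.3844, -0.3978]]
board [[378.79998779296875, 278.79998779296875], [392.3999938964844, 208.6999969482422], [514.0999755859375, 232.1999969482422], [500.5, 302.3999938964844]]
[[0.429, -0.1099], [0.5972, -0.138], [0.5492, -0.4288], [0.3818, -0.3997]]
```

View pics/z.png

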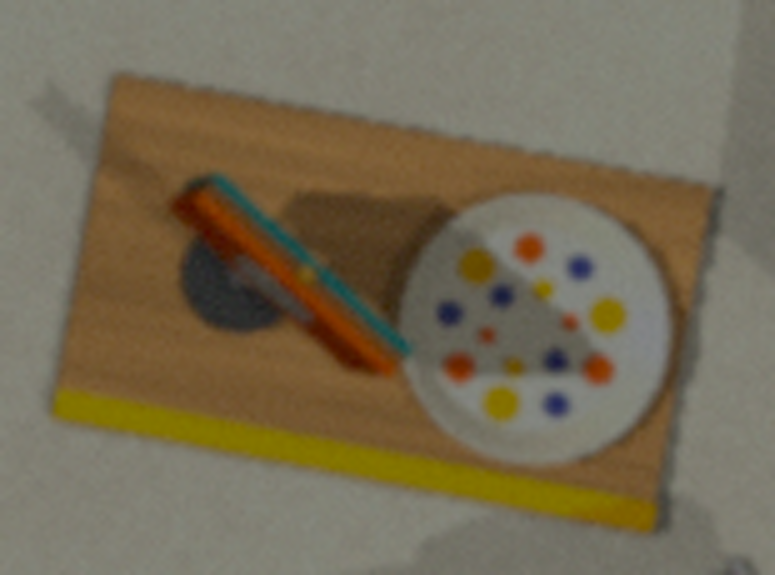

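View pics/z2.png

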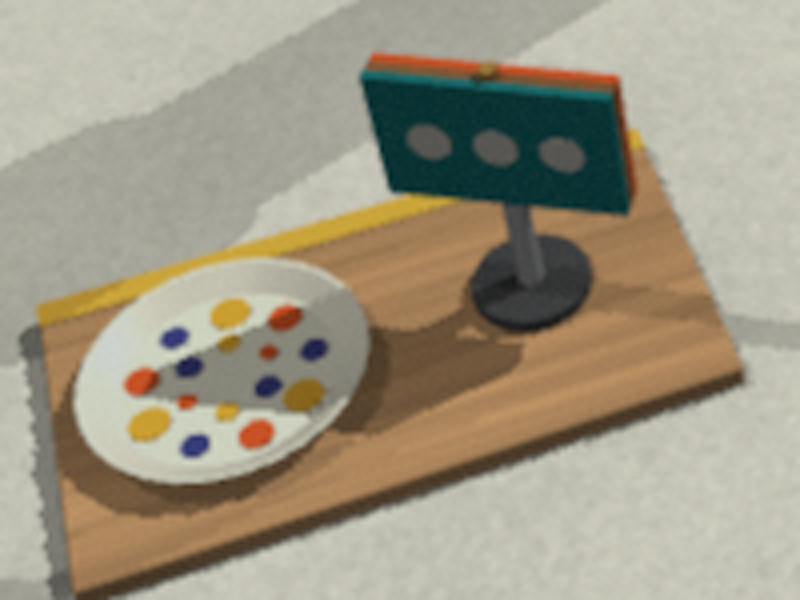

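Run:
```python
from h import *
yd=np.array([.4308-.3844,-.1127+.3978]);yd/=np.linalg.norm(yd);print("board yaw",np.degrees(np.arctan2(-yd[0],yd[1])))
c=np.mean([[.429,-.1099],[.5972,-.138],[.5492,-.4288],[.3818,-.3997]],0);print("c",c,"pivot",c+.07*yd)
z=lambda p:(370+(p[0]+.5)/5-.5,195+(p[1]+.5)/5-.5)
s=lambda p:(85+(p[0]+.5)/4-.5,250+(p[1]+.5)/4-.5)
print("stub top",ray("top",z((306,272)),.150)[:2],"scene",ray("scene",s((487,69)),.150)[:2])
for n,a,b in(("top",z((215,178)),z((407,352))),("scene",s((615,95)),s((364,73)))):
    A=ray(n,a,.146);B=ray(n,b,.146);d=(A-B)[:2];print(n,A[:2],B[:2],np.linalg.norm(d),np.degrees(np.arctan2(-d[0],d[1])))
o=manip.get_obs();print(o["position"])
```

```text
board yaw -9.243836230775425
c [ 0.4893 -0.2691] pivot [ 0.50054455 -0.20000904]
stub top [ 0.50213045 -0.19933342] scene [ 0.50326593 -0.19927909]
top [ 0.54050649 -0.16127775] [ 0.46992231 -0.24320397] 0.10813894848387681 -40.7468026384661
scene [ 0.54363033 -0.15926827] [ 0.47228708 -0.24310755] 0.11008580685763765 -40.39620677948693
[ 0.13739654 -0.60937703  0.23060359]
```

Emit:
step_arm(
  motion=[
    [32,-23,0,0,0,0],
    [32,-23,0,0,0,0],
    [32,-23,0,0,0,0],
    [32,-23,0,0,0,0],
    [32,-23,0,0,0,0],
    [32,-23,0,0,0,0],
    [32,-23,0,0,0,0],
    [32,-23,0,0,0,0],
    [32,-23,0,0,0,0],
    [32,-23,0,0,0,0],
    [32,-23,0,0,0,0],
    [32,-23,0,0,0,0],
    [32,-23,0,0,0,0],
    [31,-20,0,0,0,0],
    [0,0,0,0,0,-9.2],
    [0,0,0,0,0,-9.2],
    [0,0,0,0,0,-9.2],
    [0,0,0,0,0,-9.2],
    [0,0,0,0,0,0],
  ],
  jaw=85,
  force=20,
)

```text
clock: 2.48
position: [0.5115, -0.1832, 0.224]
ee_rot: [0.904, 0.427, -0.002, -0.006]
ft_force: [-0.0, -0.1, -0.5]
grip_width: 0.993
```

```bash
cat > st.py <<'E'
from h import *
from scipy.spatial.transform import Rotation as Ro
import sys
def st(px=.502,py=-.1995,yaw=-40.5):
    o=manip.get_obs();R=Ro.from_quat(o["ee_rot"]).as_matrix();p=np.array(o["position"])
    print("t",o["clock"],"p",p.round(4),"yaw_y",np.degrees(np.arctan2(R[1,1],R[0,1])).round(1),"tilt",R[:,2].round(3))
    print("j",np.round(o["joint_pos"],2),"F",np.round(o["ft_force"],1),"grip",round(o["grip_width"]*85,1))
    print("to pivot (tool mm)",(R.T@(np.array([px,py,p[2]])-p)*1000).round(1))
if __name__=="__main__": st()
E
python3 st.py
```

```text
t 2.475 p [ 0.5115 -0.1832  0.224 ] yaw_y -39.5 tilt [-0.01   0.009 -1.   ]
j [ 0.75  0.21 -0.55  1.65  0.11  1.32 -0.51] F [-0.  -0.1 -0.5] grip 84.4
to pivot (tool mm) [-18.6   3.   -0.1]
```

Emit:
step_arm(
  motion=[
    [-10,1.5,0,0,0,1],
    [-8.5,1.5,0,0.4,0.3,0],
    [0,0,0,0,0,0],
  ],
)

```text
clock: 2.85
position: [0.5007, -0.2011, 0.2236]
ee_rot: [0.91, 0.415, -0.002, -0.011]
ft_force: [0.6, -0.3, 0.6]
grip_width: 0.994
```

Run:
```python
from st import *
st();cv2.imwrite("pics/w1.png",manip.camera("wrist"))
```

```text
t 2.85 p [ 0.5007 -0.2011  0.2236] yaw_y -41.0 tilt [-0.012  0.019 -1.   ]
j [ 0.78  0.21 -0.54  1.66  0.09  1.32 -0.49] F [ 0.6 -0.3  0.6] grip 84.5
to pivot (tool mm) [ 2.1 -0.1  0. ]
```

View pics/w1.png

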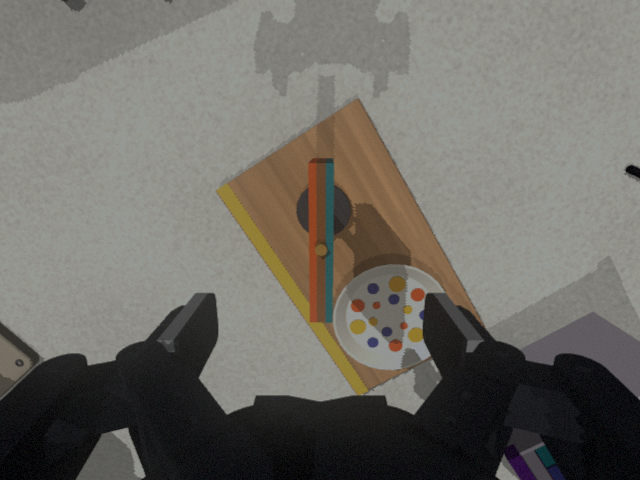

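The wrist view shows the sign at (320,250), aligned with the jaws' midplane. Next I straighten the small tilt, descend and grip.

Emit:
step_arm(
  motion=[
    [2,0,0,-1.2,-0.4,0],
    [0,0,29,0,0,0],
    [0,0,29,0,0,0],
    [0,0,29,0,0,0],
    [0,0,27,0,0,0],
    [0,0,0,0,0,0],
  ],
)

```text
clock: 3.65
position: [0.5044, -0.1963, 0.108]
ee_rot: [0.909, 0.416, 0.001, 0.004]
ft_force: [0.1, 0.3, 0.4]
grip_width: 0.993
```

```bash
python3 st.py
```

```text
t 3.65 p [ 0.5044 -0.1963  0.108 ] yaw_y -40.8 tilt [ 0.005 -0.005 -1.   ]
j [ 0.75  0.3  -0.53  1.81  0.17  1.07 -0.56] F [0.1 0.3 0.4] grip 84.4
to pivot (tool mm) [-4.   0.2  0. ]
```

Emit:
step_arm(
  motion=[
    [-4,0,0,0,0,0],
    [0,0,0,0,0,0],
    [0,0,0,0,0,0],
    [0,0,0,0,0,0],
    [0,0,0,0,0,0],
    [0,0,0,0,0,0],
    [0,0,0,0,0,0],
    [0,0,0,0,0,0],
  ],
  jaw=12,
  force=25,
)

```text
clock: 4.65
position: [0.5018, -0.1983, 0.1118]
ee_rot: [0.909, 0.416, 0.001, 0.004]
ft_force: [0.3, 0.1, -2.1]
grip_width: 0.187
```

```bash
python3 st.py
```

```text
t 4.65 p [ 0.5018 -0.1983  0.1118] yaw_y -40.8 tilt [ 0.005 -0.006 -1.   ]
j [ 0.75  0.29 -0.53  1.81  0.17  1.08 -0.55] F [ 0.3  0.1 -2.1] grip 15.9
to pivot (tool mm) [-0.8  0.9  0. ]
```

Emit:
step_arm(
  motion=[
    [0,0,0,0,0,5],
    [0,0,0,0,0,5],
    [0,0,0,0,0,5],
    [0,0,0,0,0,5],
    [0,0,0,0,0,0],
  ],
)

```text
clock: 5.28
position: [0.5024, -0.199, 0.1118]
ee_rot: [0.969, 0.247, 0.002, 0.004]
ft_force: [-0.0, -1.0, -2.1]
grip_width: 0.185
```

```bash
python3 st.py
```

```text
t 5.275 p [ 0.5024 -0.199   0.1118] yaw_y -61.4 tilt [ 0.006 -0.006 -1.   ]
j [ 0.71  0.28 -0.48  1.81  0.15  1.07 -0.9 ] F [-0.  -1.  -2.1] grip 15.7
to pivot (tool mm) [-0.6  0.3  0. ]
```

Emit:
step_arm(
  motion=[
    [0,0,0,0,0,6],
    [0,0,0,0,0,6],
    [0,0,0,0,0,6],
    [0,0,0,0,0,6],
    [0,0,0,0,0,6],
    [0,0,0,0,0,6],
    [0,0,0,0,0,6],
    [0,0,0,0,0,6],
    [0,0,0,0,0,6],
    [0,0,0,0,0,6],
    [0,0,0,0,0,0],
  ],
)

```text
clock: 6.65
position: [0.5023, -0.2014, 0.1118]
ee_rot: [0.962, -0.274, 0.004, 0.003]
ft_force: [1.0, -1.3, -2.2]
grip_width: 0.184
```

```bash
python3 st.py
```

```text
t 6.65 p [ 0.5023 -0.2014  0.1118] yaw_y -121.8 tilt [ 0.007 -0.009 -1.   ]
j [ 0.59  0.27 -0.34  1.82  0.11  1.06 -1.92] F [ 1.  -1.3 -2.2] grip 15.6
to pivot (tool mm) [-1.3 -1.5 -0. ]
```

Emit:
step_arm(
  motion=[
    [0,0,0,0,0,0],
    [0,0,0,0,0,0],
    [0,0,0,0,0,0],
    [0,0,0,0,0,0],
    [0,0,0,0,0,0],
    [0,0,0,0,0,0],
    [0,0,-25,0,0,0],
    [0,0,-25,0,0,0],
    [0,0,-25,0,0,0],
    [0,0,0,0,0,0],
  ],
  jaw=85,
)

```text
clock: 7.9
position: [0.502, -0.2005, 0.1892]
ee_rot: [0.963, -0.27, 0.005, 0.003]
ft_force: [-0.3, 0.1, -0.7]
grip_width: 0.999
```

```bash
python3 st.py
```

```text
t 7.9 p [ 0.502  -0.2005  0.1892] yaw_y -121.4 tilt [ 0.007 -0.009 -1.   ]
j [ 0.6   0.19 -0.35  1.74  0.08  1.22 -1.88] F [-0.3  0.1 -0.7] grip 85.0
to pivot (tool mm) [-0.5 -0.9 -0. ]
```

Emit:
step_arm(
  motion=[
    [0,0,0,0,0,-10],
    [0,0,0,0,0,-10],
    [0,0,0,0,0,-10],
    [0,0,0,0,0,-10],
    [0,0,0,0,0,-10],
    [0,0,0,0,0,-10],
    [0,0,0,0,0,-10],
    [0,0,0,0,0,-10],
    [0,0,0,0,0,-10],
    [0,0,0,0,0,-10],
    [0,0,0,0,0,-10],
    [0,0,0,0,0,-10],
    [0,0,0,0,0,-10],
    [0,0,0,0,0,-10],
    [0,0,0,0,0,-10],
    [0,0,0,0,0,-10],
    [0,0,0,0,0,-10],
    [0,0,0,0,0,-10],
    [0,0,0,0,0,0],
  ],
)

```text
clock: 10.28
position: [0.4938, -0.1978, 0.1698]
ee_rot: [0.22, 0.976, -0.001, -0.007]
ft_force: [-0.7, -0.1, -0.2]
grip_width: 0.999
```

Run:
```python
from st import *
st();cv2.imwrite("pics/w2.png",manip.camera("wrist"))
```

```text
t 10.275 p [ 0.4938 -0.1978  0.1698] yaw_y 64.6 tilt [-0.014  0.002 -1.   ]
j [ 0.89  0.25 -0.68  1.75  0.17  1.22  1.29] F [-0.7 -0.1 -0.2] grip 84.9
to pivot (tool mm) [-8.1  2.  -0.1]
```

View pics/w2.png

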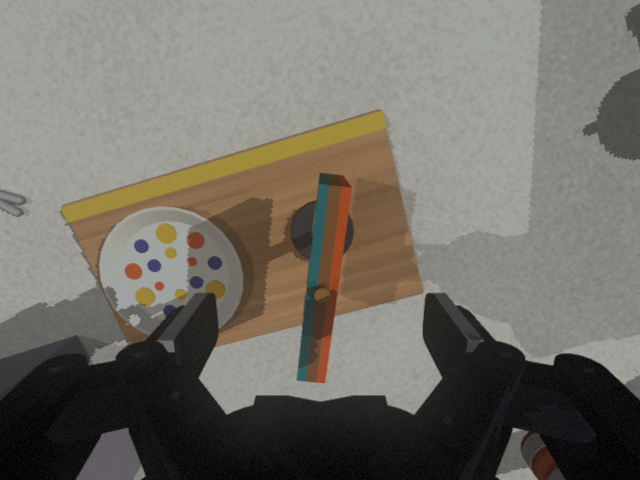

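The panel is now end-on in the wrist view, (335,180) to (312,380), with the stub at (320,295), about 6° off the jaws. I correct that, descend and grip.

Emit:
step_arm(
  motion=[
    [-8,2,0,-0.2,-0.7,6.4],
    [0,0,0,0,0,0],
  ],
)

```text
clock: 10.58
position: [0.5016, -0.1994, 0.1689]
ee_rot: [0.28, 0.96, -0.0, -0.001]
ft_force: [-0.2, -0.6, -0.2]
grip_width: 0.993
```

```bash
python3 st.py
```

```text
t 10.575 p [ 0.5016 -0.1994  0.1689] yaw_y 57.5 tilt [-0.003 -0.    -1.   ]
j [ 0.87  0.26 -0.67  1.74  0.17  1.21  1.17] F [-0.2 -0.6 -0.2] grip 84.4
to pivot (tool mm) [-0.4  0.2 -0. ]
```

Emit:
step_arm(
  motion=[
    [0,0,20,0,0,0],
    [0,0,20,0,0,0],
    [0,0,19,0,0,0],
    [0,0,0,0,0,0],
  ],
)

```text
clock: 11.08
position: [0.5006, -0.1993, 0.1078]
ee_rot: [0.279, 0.96, -0.001, -0.002]
ft_force: [-0.2, 0.1, 0.6]
grip_width: 0.997
```

```bash
python3 st.py
```

```text
t 11.075 p [ 0.5006 -0.1993  0.1078] yaw_y 57.6 tilt [-0.004 -0.    -1.   ]
j [ 0.86  0.32 -0.65  1.8   0.22  1.09  1.13] F [-0.2  0.1  0.6] grip 84.8
to pivot (tool mm) [-1.3  0.6 -0. ]
```

Close, then turn by about 67° to tool yaw −9.2°.

Emit:
step_arm(
  motion=[
    [-1,0.5,0,0,0,0],
    [0,0,0,0,0,0],
    [0,0,0,0,0,0],
    [0,0,0,0,0,0],
    [0,0,0,0,0,0],
    [0,0,0,0,0,0],
    [0,0,0,0,0,0],
    [0,0,0,0,0,6],
    [0,0,0,0,0,6],
    [0,0,0,0,0,6],
    [0,0,0,0,0,6],
    [0,0,0,0,0,6],
    [0,0,0,0,0,6],
    [0,0,0,0,0,6],
    [0,0,0,0,0,6],
    [0,0,0,0,0,6],
    [0,0,0,0,0,6],
    [0,0,0,0,0,0],
  ],
  jaw=12,
)

```text
clock: 13.32
position: [0.4998, -0.2022, 0.1098]
ee_rot: [0.734, 0.679, -0.004, -0.001]
ft_force: [-1.0, 0.3, -1.7]
grip_width: 0.187
```

```bash
python3 st.py
```

```text
t 13.325 p [ 0.4998 -0.2022  0.1098] yaw_y -4.5 tilt [-0.007 -0.004 -1.   ]
j [ 0.72  0.29 -0.49  1.81  0.16  1.09  0.1 ] F [-1.   0.3 -1.7] grip 15.9
to pivot (tool mm) [ 2.9  1.9 -0. ]
```

Emit:
step_arm(
  motion=[
    [1,1,0,0,0,4.7],
    [0,0,0,0,0,0],
    [0,0,0,0,0,0],
  ],
)

```text
clock: 13.7
position: [0.4996, -0.2022, 0.1098]
ee_rot: [0.76, 0.65, -0.005, -0.001]
ft_force: [-3.3, 0.3, -1.1]
grip_width: 0.182
```

```bash
python3 st.py
```

```text
t 13.7 p [ 0.4996 -0.2022  0.1098] yaw_y -8.9 tilt [-0.01  -0.005 -1.   ]
j [ 0.71  0.29 -0.48  1.81  0.16  1.09  0.02] F [-3.3  0.3 -1.1] grip 15.5
to pivot (tool mm) [ 3.1  1.9 -0. ]
```

Emit:
step_arm(
  motion=[
    [0,0,0,0,0,0],
    [0,0,0,0,0,0],
    [0,0,0,0,0,0],
    [0,0,0,0,0,0],
    [0,0,0,0,0,0],
    [0,0,0,0,0,0],
    [0,0,-30,0,0,0],
    [0,0,-30,0,0,0],
    [0,0,-30,0,0,0],
    [0,-30,-10,0,0,0],
    [0,-30,-10,0,0,0],
    [0,-30,-10,0,0,0],
    [0,0,0,0,0,0],
  ],
  jaw=85,
)

```text
clock: 15.32
position: [0.41, -0.187, 0.2346]
ee_rot: [0.759, 0.652, -0.005, -0.001]
ft_force: [0.3, -0.1, 0.3]
grip_width: 0.995
```

Run:
```python
from st import *
st()
for n in("scene","top"): cv2.imwrite(f"pics/{n}1.png",manip.camera(n))
im=np.hstack([cv2.resize(cv2.imread("pics/scene1.png"),None,fx=.6,fy=.6),cv2.resize(cv2.imread("pics/top1.png"),None,fx=.6,fy=.6)])
a,b=cv2.imread("pics/scene1.png"),cv2.imread("pics/top1.png")
cv2.imwrite("pics/s1z.png",cv2.resize(a[240:400,80:290],None,fx=3.6,fy=3.6,interpolation=2))
cv2.imwrite("pics/t1z.png",cv2.resize(b[195:310,370:525],None,fx=5,fy=5,interpolation=2))
```

```text
t 15.325 p [ 0.41   -0.187   0.2346] yaw_y -8.7 tilt [-0.009 -0.005 -1.   ]
j [ 0.81 -0.03 -0.48  1.86 -0.01  1.31  0.19] F [ 0.3 -0.1  0.3] grip 84.6
to pivot (tool mm) [ 1.5 92.8 -0.7]
```

View pics/s1z.png

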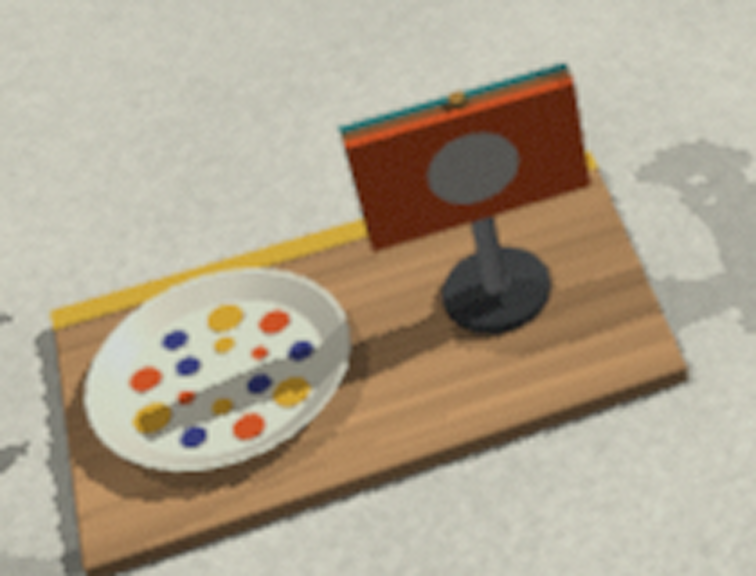

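View pics/t1z.png

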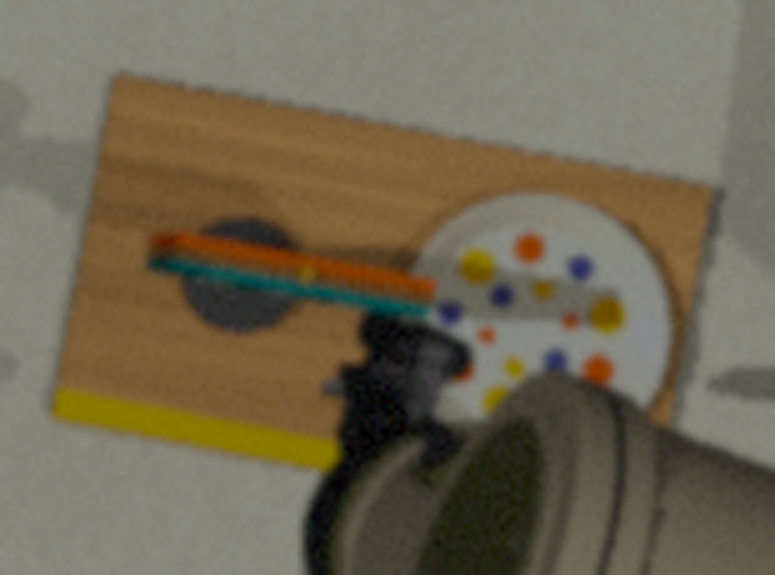

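View pics/top1.png

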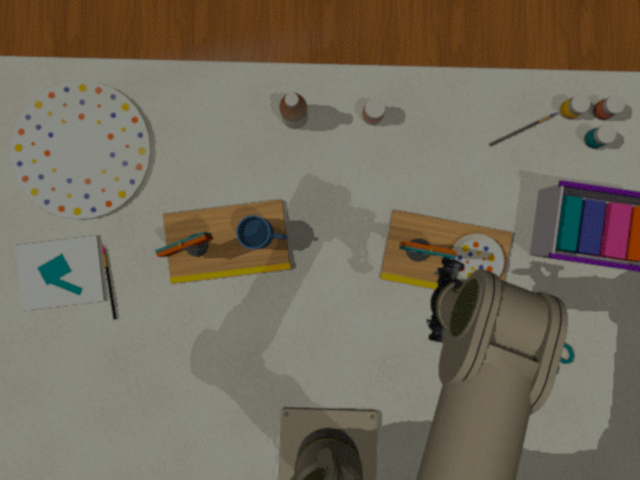

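The teal edge slopes 10.3° and the brass strip 11.1° in the zoomed top view, so they are parallel within about 1°. The plate and the mug's sign sit at the same pixels as before, so I hand in.

Run:
```python
from st import *
st(); print(manip.hand_in())
```

```text
t 15.425 p [ 0.4111 -0.1868  0.2338] yaw_y -8.6 tilt [-0.009 -0.004 -1.   ]
j [ 0.81 -0.03 -0.48  1.86 -0.01  1.31  0.18] F [0.1 0.1 0.6] grip 84.7
to pivot (tool mm) [ 1.1 91.8 -0.8]
the job is handed in; nothing more can be done
None
```

The plate board's sign now shows its teal face squarely over the brass-strip edge. I handed the job in at 15.4 s of the 35 s; it reported no verdict.

I gripped the panel from above, centred on its pivot, and turned it clockwise by about 148°. It took two grips, because one turn would have run past the last joint's range.

**Last checks:**
- **Sign:** the tool yaw at release was −8.9° against a board yaw of −9.2°. In the top view the panel is parallel to the strip within about 1°, and the scene view shows the orange face now looking to the back.
- **Plate and mug's sign:** by eye, both stand where they did before in the top view; I did not measure either in mm.
- **Forces and clearance:** the wrist force readings I took stayed under 4 N. The open gripper ended about 90 mm in front of the sign and about 80 mm above it, touching nothing.

No check failed. The one disagreement was during the last turn: the tool sat 3 mm off the pivot estimate along the panel and 2 mm across it, with no notable force.

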